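# Refill the spring-fed lid magazine from the carousel

## Robot

A 6-joint arm with a two-finger parallel gripper is mounted at the origin on a cart in front of the work surface, level with it; the furniture and walls round the work are solid. World frame = base frame: x ahead of the robot, y to its left, z up, the work surface at z = 0. Lengths are in m, angles in degrees, forces in N, time in s.
With the tool pointing down it reaches from about 0.275 to 1 m from the base axis. Payload 8.4 kg.
Tool frame: the origin (TCP) lies at the very end of the fingers, on their centre line; the grasp point (between the pads) lies r.hold_point_z behind it (r.hold_point_z is the distance from the TCP to the grasp point, in m); z points along the fingers, y is the line along which they close (so a half turn about z gives the same grasp; the last joint's range is limited). The gripper opens to 85 mm and grips with 20 to 120 N. Pads are 22 mm wide; open, the fingers measure 114 mm over their backs; the gripper's body (76 mm by 85 mm) begins 54 mm behind the grasp point. The pads swing forward as they close: fully open they stand 13 mm farther back than shut.
Start: joints at [71.081, 20.225, 93.587, -0, 66.188, -0.138], TCP at [0.201, 0.592, 0.231] pointing down, gripper open.
Joint ranges: [-150.9, 150.9], [-52.94, 120.26], [3.33, 152.33], [-74.26, 254.26], [0, 154.13], [-172.89, 172.89]. Speed limits (degrees/s): [127.2, 127.2, 159.86, 180, 180, 180].

## Interface

Orientations are given as a 3x3 rotation matrix whose columns are the frame's x, y, z axes.
In Python, from bench import r gives the robot as it stands. Calls block until the motion is done:
- r.move_to(position, orientation): joint-space move of the TCP to a pose.
- r.move_straight(position, ori=None, v=0.15): straight line of the TCP; ori=None keeps the orientation; v is the mean speed in m/s.
- r.movej(angles): joint-space move.
- r.gripper_to(opening, grasp_force=None): finger opening in m; grasp_force is the grip in N (None keeps the last); returns when the fingers have stopped.
- r.dwell(seconds).
- r.solve_ik(position, orientation): joint angles nearest the present ones, or None.
- r.state(): the state.
- r.grab_frame(name): name is "scene" or "top"; returns a dict with "pixels" (400x640x3 uint8, blue, green, red), "vfov" (degrees; the focal length in pixels is half the picture's height over the tangent of half this angle, whatever the lens; pixels are square), "cx", "cy" (the principal point, pixels), "xyz" and "rotation" of the camera in the world. Camera axes: x right, y up, looking along -z (the intrinsics and any distortion apply to the point x, -y, -z); pixel columns grow to the right and rows downward; lengths in m; the calibration is good to about 2 mm. A picture is of the moment at which its call begins. There is no depth.
A pose or a line that the arm cannot do raises r.Unreachable and nothing moves.
- r.job_done(): hands the job in; it is judged then, once.
Trained networks look in the newest picture that a camera, given by its name, has taken for a name from the list of things; names that differ only in an ending like _2 or _b are one class to them, and where a whole thing is asked for, a point or a joint stands for the part that bears it (a point fixed in the world has none). Each returns a list of dicts, best first, with "p" (0 to 1); they miss things now and then, are a little off and sometimes report something else, mostly with a low value. They report only what shows in the picture. A call takes as long as a camera call.
- r.outline_of(camera, thing): "mask" (400x640 bool, what is visible of it) and "location" ([row, column] as shares, 0 to 1, of the picture: columns of its width, rows of its height, amid what is visible of it).
- r.spot_point(camera, thing): "location" ([row, column] as shares, 0 to 1, of the picture: columns of its width, rows of its height: a listed point, or the origin of a listed thing).
The state is a dict: "t": time; "joints": joint angles; "qd": joint speeds; "joint_torque": joint torques, N m; "eef_pos": TCP position; "ee_rot": TCP orientation; "contact_force": force on the tool from outside, world axes, zero at the start; "moment": the same for the moment, N m; "width": finger opening in m; "grasp_force": force on a finger pad.
Only numpy, scipy, OpenCV 4.12 (cv2) and the standard library are available. Lean on these libraries where they do the work, as an engineer would, in place of code of your own. Each camera call takes 0.05 s, during which the arm holds its last target. There are 200 camera calls.

## Task

Turn the carousel until the compartment with the two large white lids stands in the open front of its clear cover, then refill the spring-fed magazine with both: set one large lid flat in the mouth, press it straight down against the spring until the latches snap over it and it stays down when you let go, then do the same with the other on top of it. Leave the small lids and black caps in the carousel and do not disturb the things lying around.

Things in the scene. Friction and masses are not known exactly. Their poses are not given: they have to be found in the camera images.
- lid_low_c (a point): centre (half-way up) of the lower of the two large lids: plain white ribbed discs, 54 mm across (55 over the ribs, which are only drawn), 20 mm thick, solid, 30 g, lying flat one on the other, centred 72 mm from the carousel axis; z is up through the disc
- lid_top_c (a point): centre (half-way up) of the upper of the two large lids, same size, lying on lid_low
- magazine: lid magazine fixed to the table: dark base plate 120 (x) x 100 (y) x 10 mm, upright bore of 58 mm between slotted aluminium plates (at +-y) and grey latch housings (at +-x, 84 mm high). The plates end in a mouth flaring from 81 to 89 mm above the table. Origin on the table on the bore's axis, z up
- magazine_rest (a point): point on the bore's axis 80 mm above the table: a large lid set in the mouth rests level on the latches' slopes with its underside about here, most of it standing out of the mouth; the second lid rests likewise
- magazine_mouth (a point): point on the bore's axis 70 mm above the table, at the flat undersides of two sprung latches (noses 39 mm apart along x, sloped above). Press a lid until its top is 3 to 6 mm below this height and the latches snap over it; the follower's spring then holds it up against them. Pressing the next one pushes the first down. Takes up to 15 N, most as the latches part
- follower (a joint): depth of the spring-loaded follower (plastic disc in the bore), m: 0 empty (its top 69 mm above the table), about 0.019 with one large lid latched in, about 0.039 with two, 0.048 at its stop; spring 3 N at 0 rising 1 N per 10 mm
- carousel: fixed base of the carousel; origin on the table on the axis, z up. Its open front is towards -x of this frame: a compartment stands in it when its middle points to -x within 20 degrees. The rest, from 18 mm behind the axis to +x, lies under the cover. Axis column 24 mm thick, 89 mm high
- cover_edge (a point): middle of the front edge of the clear flat cover, on its top, 90 mm above the table, 18 mm behind the axis; the cover is 6 mm thick, 200 mm wide (along y of carousel), reaches 112 mm back and stands on two legs at the back
- tray (a joint): angle of the grey revolving tray, rad, 0 at the start, growing anticlockwise from above; turns freely either way (about 1 N at the posts), stays where left. 240 mm across, floor 16 mm above the table, rim 28 mm high; three equal compartments between dividers 35 mm high; at each divider's outer end stands a post to push
- post_0 (a point): top of one post: steel, 10 mm thick, 105 mm from the axis, top 70 mm above the table; the compartments' middles lie 60 degrees either side of each post
- post_1 (a point): top of the post 120 degrees anticlockwise from post_0
- post_2 (a point): top of the post 240 degrees anticlockwise from post_0
- small_low_c (a point): centre of the lower of two small white lids, 38 mm across, 20 mm thick, one on the other in another compartment; not wanted
- small_top_c (a point): centre of the upper small lid; not wanted
- cap_a: black screw cap, 33 mm across, 26 mm high, origin under its centre, in the third compartment; not wanted
- cap_b: second black screw cap beside it; not wanted
- tape_roll: roll of brown tape lying flat, 73 mm across, 48 mm high, bystander; origin under its centre
- cap_wrench: white ring wrench, 164 mm long (along its y), 54 wide, 16 high, bystander; origin under its middle
- dwell_timer: white wind-up timer with red knob, 63 mm across, 42 high, bystander; origin under its centre
- marker_1: marker pen lying on the table, 144 mm long (along its y), 17 high, bystander; origin under its middle

How it is judged:
By the outcome, as a careful person would: the job done as asked, in the order asked, and still so for the second after the job is handed in, with the robot touching nothing.
It also fails if it takes over 70 s, if anything falls off the work surface, if the arm or the gripper's body presses on something with over 40 N, if the wrist force passes 120 N, or if a joint passes its speed limit or range.

## Working session

There is one attempt and no reset: what is moved stays moved. The work goes in short steps, each a Python script; the robot and the scene stay as the last script left them, time stands still between calls to the robot, and variables do not carry over. Pictures are saved under pics/ and viewed, at most 10 in all, crops included, and the job is handed in when it is done.

```bash
mkdir -p pics; ls; cat > h.py <<'E'
import numpy as np, cv2
from bench import r
def ray(f,loc):
    H,W=f["pixels"].shape[:2]; fl=H/2/np.tan(np.radians(f["vfov"])/2)
    u,v=loc[1]*W,loc[0]*H
    K=np.array([[fl,0,f["cx"]],[0,fl,f["cy"]],[0,0,1]])
    d=f.get("distortion"); 
    p=cv2.undistortPoints(np.array([[[u,v]]],float),K,None if d is None else np.array(d,float)).ravel()
    return np.array(f["xyz"]),np.array(f["rotation"])@np.array([p[0],-p[1],-1])
def at_z(f,loc,z):
    o,d=ray(f,loc); return o+d*(z-o[2])/d[2]
def tri(rays):
    A=0;b=0
    for o,d in rays:
        d=d/np.linalg.norm(d);P=np.eye(3)-np.outer(d,d);A=A+P;b=b+P@o
    return np.linalg.solve(A,b)
def down(yaw): # closing axis y at angle yaw(deg) from world x
    a=np.radians(yaw); y=np.array([np.cos(a),np.sin(a),0]); z=np.array([0,0,-1.]); return np.column_stack([np.cross(y,z),y,z])
E
python3 - <<'E'
from h import *
np.set_printoptions(precision=3,suppress=True)
s=r.state(); print(r.hold_point_z,s["ee_rot"],s["width"],s["contact_force"])
F={c:r.grab_frame(c) for c in("scene","top")}
for c,f in F.items():
    print(c,{k:v for k,v in f.items() if k!="pixels"}); cv2.imwrite(f"pics/{c}0.png",f["pixels"])
Z=dict(lid_low_c=.026,lid_top_c=.046,magazine=0,magazine_rest=.08,magazine_mouth=.07,carousel=0,cover_edge=.09,post_0=.07,post_1=.07,post_2=.07,small_top_c=.046,cap_a=.016,tape_roll=0,cap_wrench=0,dwell_timer=0,marker_1=0)
for n,z in Z.items():
    for c in F:
        for d in r.spot_point(c,n)[:3]:
            print(n,c,round(d["p"],2),np.array(d["location"])*[400,640],at_z(F[c],d["location"],z))
E
```

```text
pics
0.0187 [[-0.947  0.322 -0.   ]
 [ 0.322  0.947 -0.001]
 [ 0.    -0.001 -1.   ]] 0.08544603914461067 [ 0.051  0.198 -0.247]
scene {'vfov': 51.245099204696075, 'cx': 321.20045421196915, 'cy': 194.48045935096326, 'xyz': array([ 0.179, -0.766,  0.885]), 'rotation': array([[ 0.876,  0.332, -0.35 ],
       [-0.482,  0.577, -0.659],
       [-0.017,  0.746,  0.665]])}
top {'vfov': 51.80525908537137, 'cx': 315.698979467813, 'cy': 194.89957808966346, 'xyz': array([0.48 , 0.014, 1.198]), 'rotation': array([[ 0.013,  0.995, -0.098],
       [-1.   ,  0.014,  0.004],
       [ 0.006,  0.098,  0.995]])}
lid_low_c scene 0.56 [322.68  411.328] [ 0.597 -0.405  0.026]
lid_low_c top 0.71 [171.32  326.784] [ 0.664 -0.022  0.026]
lid_low_c top 0.39 [197.08  457.216] [ 0.595 -0.396  0.026]
lid_top_c scene 0.66 [318.6  416.32] [ 0.603 -0.411  0.046]
lid_top_c scene 0.53 [282.   399.68] [ 0.632 -0.311  0.046]
lid_top_c scene 0.25 [237.92  314.368] [ 0.519 -0.08   0.046]
lid_top_c top 0.66 [192.8   465.088] [ 0.605 -0.412  0.046]
magazine scene 0.59 [188.2   290.368] [0.572 0.188 0.   ]
magazine scene 0.1
[... 1719 characters left out ...]
_a top 0.46 [219.72  421.632] [ 0.529 -0.296  0.016]
cap_a top 0.4 [225.   433.92] [ 0.514 -0.331  0.016]
tape_roll scene 0.75 [217.8  347.52] [ 0.662 -0.02   0.   ]
tape_roll scene 0.53 [265.2   357.824] [ 0.592 -0.187  0.   ]
tape_roll top 0.67 [173.6  326.08] [ 0.661 -0.021  0.   ]
cap_wrench scene 0.76 [235.48  313.216] [ 0.539 -0.033  0.   ]
cap_wrench top 0.95 [215.4   331.904] [ 0.539 -0.039  0.   ]
dwell_timer scene 0.56 [150.08  300.672] [0.697 0.36  0.   ]
dwell_timer top 0.73 [157.32  193.792] [0.704 0.369 0.   ]
marker_1 top 0.55 [157.32  258.624] [0.707 0.179 0.   ]
marker_1 top 0.16 [195.08  460.672] [ 0.603 -0.416  0.   ]
marker_1 top 0.16 [196.32  253.504] [0.591 0.19  0.   ]
```

```bash
python3 - <<'E'
import cv2
s=cv2.imread('pics/scene0.png')[130:400,230:500]; cv2.imwrite('pics/s0c.png',cv2.resize(s,(600,600),interpolation=cv2.INTER_CUBIC))
t=cv2.imread('pics/top0.png')[110:290,180:500]; cv2.imwrite('pics/t0c.png',cv2.resize(t,(800,450),interpolation=cv2.INTER_CUBIC))
E
```

```text
(no output)
```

View pics/s0c.png

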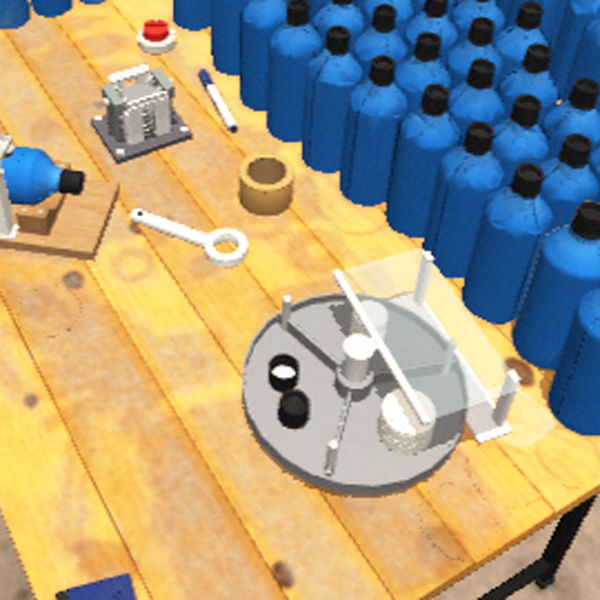

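View pics/t0c.png

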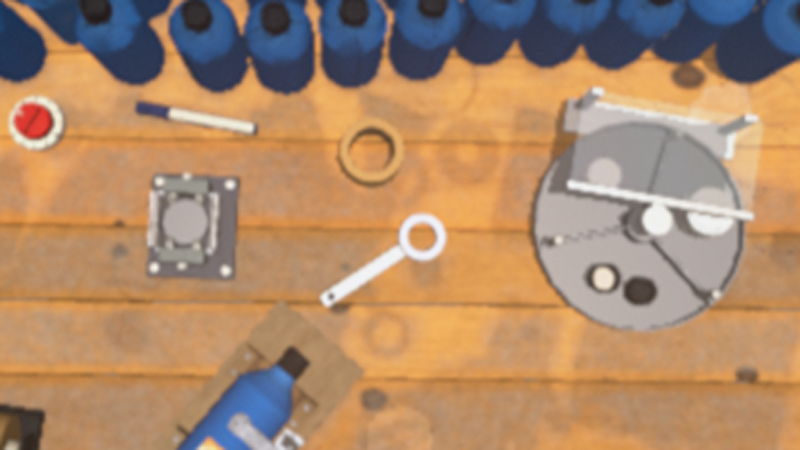

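The views agree. The carousel sits at about (0.583, -0.334), with one post at about 221° and another at about 102°. The large lids lie half under the cover at about 282° (scene crop 405,420; top crop 712,210). The caps are in the front compartment. The magazine is at about (0.585, 0.185), with light bolts at its base corners (top crop 158,181 / 231,185 / 226,270 / 153,268).

Next I'll refine the axis, the cover yaw and the magazine.

```bash
python3 - <<'E'
from h import *
np.set_printoptions(precision=4,suppress=True)
f=r.grab_frame("top"); g=r.grab_frame("scene")
px=lambda F,u,v,z: at_z(F,[v/400,u/640],z)
a=px(f,180+568/2.5,110+183/2.5,.09);b=px(f,180+750/2.5,110+215/2.5,.09)
print("cover edge",a,b,np.linalg.norm(a-b),"front dir",np.degrees(np.arctan2(*(a-b)[1::-1]))+90)
a=px(g,230+338*.45,130+272*.45,.09);b=px(g,230+428*.45,130+422*.45,.09)
print("cover edge s",a,b,np.linalg.norm(a-b),"front dir",np.degrees(np.arctan2(*(a-b)[1::-1]))+90)
P=[]
for u,v in [(158,181),(231,185),(226,270),(153,268)]:
    x,y=180+u/2.5,110+v/2.5
    q=np.array([[[x,y]]],np.float32)
    x0,y0=int(round(x))-4,int(round(y))-4
    w=f["pixels"][y0:y0+9,x0:x0+9].mean(2); w=np.clip(w-w.max()*.72,0,None); yy,xx=np.mgrid[0:9,0:9]
    c=(x0+(w*xx).sum()/w.sum()+.5,y0+(w*yy).sum()/w.sum()+.5); P.append(px(f,*c,.012)); print((x,y),c,P[-1])
P=np.array(P); print("mag",P.mean(0),np.linalg.norm(P-np.roll(P,-1,0),axis=1))
for i,j in((0,3),(1,2)): d=P[i]-P[j]; print("yaw",np.degrees(np.arctan2(d[1],d[0])))
for c in("top","scene"):
    for n in ("magazine","follower","lid_top_c"):
        for d in r.outline_of(c,n)[:2]:
            m=d["mask"]; yy,xx=np.nonzero(m); print(c,n,round(d["p"],2),m.sum(),xx.min(),xx.max(),yy.min(),yy.max(),np.array(d["location"])*[400,640],px(f if c=="top" else g,xx.mean()+.5,yy.mean()+.5,.069))
t=f["pixels"][170:230,225:285]; s=g["pixels"][150:210,255:330]
cv2.imwrite("pics/mag.png",np.hstack([cv2.resize(t,(400,400),interpolation=0),cv2.resize(s,(400,320),interpolation=0)[:320]]) if 0 else np.hstack([cv2.resize(t,(400,400),interpolation=0),cv2.resize(g["pixels"][150:210,262:322],(400,400),interpolation=0)]))
# push path reachability
ax=np.array([.583,-.334])
for y0 in(131.5,-48.5):
    print(y0,[None if (q:=r.solve_ik([*(ax+.105*np.array([np.cos(np.radians(t)),np.sin(np.radians(t))])),.045],down(y0-(221.5-t)))) is None else np.round(q,0) for t in(221.5,180,145,110)])
r.gripper_to(.04); print(r.hold_point_z, r.state()["eef_pos"],r.state()["t"])
E
```

```text
cover edge [ 0.6243 -0.2386  0.09  ] [ 0.5921 -0.4357  0.09  ] 0.19969106379463236 front dir 170.71765047425095
cover edge s [ 0.6239 -0.2417  0.09  ] [ 0.5909 -0.4382  0.09  ] 0.19928522328457582 front dir 170.45231654543193
(243.2, 182.4) (np.float64(243.82118704258409), np.float64(182.8553407652163)) [0.629  0.2177 0.012 ]
(272.4, 184.0) (np.float64(272.0385242929659), np.float64(183.89198090403673)) [0.6271 0.1359 0.012 ]
(270.4, 218.0) (np.float64(270.3295734714004), np.float64(218.29336168639054)) [0.5274 0.1385 0.012 ]
(241.2, 217.2) (np.float64(241.706226421076), np.float64(217.06709888089276)) [0.5298 0.2208 0.012 ]
mag [0.5783 0.1783 0.012 ] [0.0818 0.0997 0.0824 0.0992]
yaw -1.7771352627187214
yaw -1.474784167050002
top magazine 0.6 1419 239 274 179 221 [197.32  258.176] [0.5737 0.1701 0.069 ]
top follower 0.81 252 244 262 190 206 [196.4   251.712] [0.5794 0.1792 0.069 ]
top follower 0.59 1428 239 274 179 220 [195.52 259.2 ] [0.574  0.1703 0.069 ]
top lid_top_c 0.65 137 453 470 194 203 [198.92 461.12] [ 0.5857 -0.3935  0.069 ]
top lid_top_c 0.22 3188 405 484 145 203 [168.32  444.224] [ 0.6594 -0.3494  0.069 ]
scene magazine 0.77 1314 271 316 159 202 [182.4  293.12] [0.5624 0.1373 0.069 ]
scene magazine 0.26 96 285 298 168 186 [172.    292.416] [0.5787 0.1686 0.069 ]
scene follower 0.37 191 351 364 289 305 [300.12  356.288] [ 0.5092 -0.3114  0.069 ]
scene lid_top_c 0.6 376 401 425 305 330 [320.6   412.032] [ 0.5816 -0.4166  0.069 ]
131.5 [array([ -39.,   34.,   98.,   -0.,   48., -170.]), array([ -35.,   30.,  106.,   -0.,   44., -125.]), array([-29.,  29., 108.,  -0.,  43., -84.]), array([-23.,  31., 105.,  -0.,  44., -43.])]
-48.5 [array([-39.,  34.,  98.,  -0.,  48.,  10.]), array([-35.,  30., 106.,  -0.,  44.,  55.]), array([-29.,  29., 108.,  -0.,  43.,  96.]), array([-23.,  31., 105.,  -0.,  44., 137.])]
0.0187 [0.2012 0.5917 0.2313] 2.6083
```

View pics/mag.png

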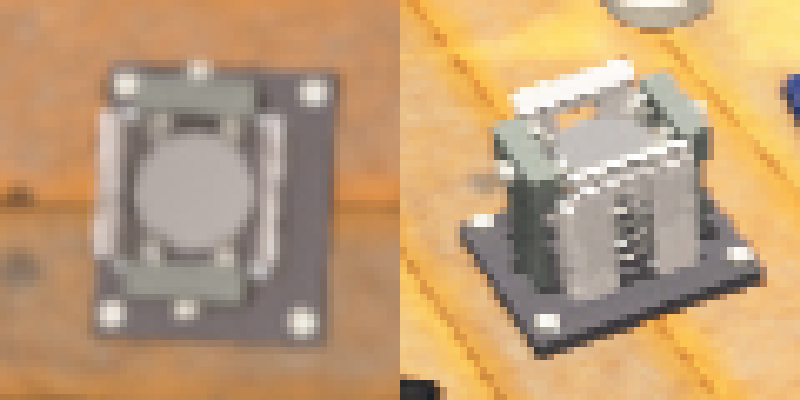

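The magazine solves to (0.579, 0.179) with yaw -2°: the bolt spacing comes out at 82x100 mm, and the follower mask agrees. The open front faces 170.6°. Now I'll turn the tray by capturing post A loosely between the fingers.

```bash
python3 - <<'E'
from h import *
np.set_printoptions(precision=4,suppress=True)
ax=np.array([.586,-.335]); P=lambda t,z:np.array([*(ax+.105*np.array([np.cos(np.radians(t)),np.sin(np.radians(t))])),z])
t0=221.8; t1=110.6
r.move_to(P(t0,.15),down(t0-270))
r.move_straight(P(t0,.045),v=.12); print(r.state()["contact_force"])
r.gripper_to(.015,20); print(r.state()["width"],r.state()["contact_force"])
fm=0
for t in np.linspace(t0,t1,8)[1:]:
    r.move_straight(P(t,.045),down(t-270),v=.12); fm=max(fm,np.linalg.norm(r.state()["contact_force"]))
print(fm,r.state()["t"])
r.dwell(.2); r.gripper_to(.03)
r.move_straight(P(t1,.15),v=.2)
r.move_to(np.array([.50,-.12,.2]),down(t1-270))
f=r.grab_frame("top"); g=r.grab_frame("scene"); print(r.state()["t"],r.state()["contact_force"])
for n,z in dict(lid_top_c=.046,lid_low_c=.026,post_0=.07).items():
    for c,F in(("top",f),("scene",g)):
        for d in r.spot_point(c,n)[:3]: print(n,c,round(d["p"],2),np.array(d["location"])[::-1]*[640,400],at_z(F,d["location"],z))
for c,F in(("top",f),("scene",g)):
    d=r.outline_of(c,"lid_top_c")
    if d: yy,xx=np.nonzero(d[0]["mask"]); print(c,d[0]["p"],len(xx),xx.min(),xx.max(),yy.min(),yy.max())
cv2.imwrite("pics/turn.png",np.hstack([cv2.resize(f["pixels"][130:250,390:510],(400,400),interpolation=2),cv2.resize(g["pixels"][240:360,320:440],(400,400),interpolation=2)]))
E
```

```text
[ 0.6472 -0.8412  0.4249]
0.014521050948064121 [-0.8015 -0.0039  0.2802]
1.520939952252014 10.6083
12.475 [-0.9448 -0.3176 -0.5414]
lid_top_c scene 0.71 [363.904 307.8  ] [ 0.516  -0.3289  0.046 ]
lid_low_c scene 0.64 [290.688 167.4  ] [0.6079 0.2554 0.026 ]
lid_low_c scene 0.48 [358.912 313.72 ] [ 0.5052 -0.3262  0.026 ]
post_0 top 0.94 [405.888 210.8  ] [ 0.5506 -0.2389  0.07  ]
post_0 top 0.67 [470.72 223.2 ] [ 0.5189 -0.4164  0.07  ]
post_0 scene 0.93 [354.304 269.4  ] [ 0.5452 -0.2394  0.07  ]
post_0 scene 0.68 [390.08 330.88] [ 0.5239 -0.4167  0.07  ]
scene 0.97 516 350 374 295 320
```

View pics/turn.png

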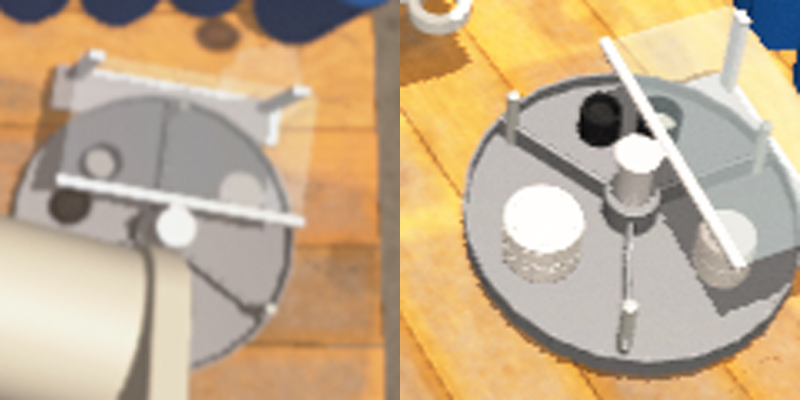

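The tray turned as intended. In the scene crop the two large lids stand in the open front (543,245), the caps and small lids are under the cover, and the bystanders are untouched. The posts give axis (0.587, -0.336) and compartment direction 171.5°. Next I'll refine the lid position with a silhouette fit, then pick it.

```bash
cat >> h.py <<'E'
def proj(f,X):
    H=f["pixels"].shape[0]; fl=H/2/np.tan(np.radians(f["vfov"])/2)
    c=(np.asarray(X)-f["xyz"])@np.array(f["rotation"]); return np.column_stack([f["cx"]-fl*c[:,0]/c[:,2],f["cy"]+fl*c[:,1]/c[:,2]])
def sil(f,xy,z0,z1,rad=.0275):
    a=np.linspace(0,2*np.pi,60); X=np.array([[xy[0]+rad*np.cos(t),xy[1]+rad*np.sin(t),z] for z in(z0,z1) for t in a])
    h=cv2.convexHull(proj(f,X).astype(np.float32)); S=16; m=np.zeros(f["pixels"].shape[:2],np.uint8)
    cv2.fillPoly(m,[np.round((h-.5)*S).astype(np.int32)],1,shift=4); return m>0
def fit(f,mask,xy,z0,z1):
    best=max(((sil(f,(x,y),z0,z1)&mask).sum()/(sil(f,(x,y),z0,z1)|mask).sum(),x,y) for x in xy[0]+np.arange(-.012,.0121,.001) for y in xy[1]+np.arange(-.012,.0121,.001)); return best
MAG=np.array([.579,.179]); MYAW=-2
def F(): return np.array(r.state()["contact_force"])
E
python3 - <<'E'
from h import *
np.set_printoptions(precision=4,suppress=True)
g=r.grab_frame("scene"); 
for n in("lid_top_c","lid_low_c"):
    for d in r.outline_of("scene",n)[:2]:
        m=d["mask"]; print(n,d["p"],m.sum(), "full",np.round(fit(g,m,(.5155,-.325),.016,.056),4),"top only",np.round(fit(g,m,(.5155,-.325),.036,.056),4))
b=g["pixels"].min(2)[285:330,340:385]; print(b[::3,::3])
for n,xy,z,ys in(("pick",(.5155,-.325),.02,(81.5,-98.5)),("mag",MAG,.0655,(-2,178,88,-92))):
    for y in ys:
        q=r.solve_ik([*xy,z],down(y)); print(n,y,None if q is None else np.round(q,0))
E
```

```text
lid_top_c 0.62 490 full [ 0.7547  0.5225 -0.319 ] top only [ 0.9091  0.5155 -0.328 ]
lid_low_c 0.55 92 full [ 0.1418  0.5135 -0.327 ] top only [ 0.1685  0.5075 -0.336 ]
lid_low_c 0.38 59 full [ 0.      0.5275 -0.313 ] top only [ 0.      0.5275 -0.313 ]
[[ 94 141 184 187 186 184 109  87  92 185 186 187 188 185 185]
 [129 128 187 187 187 188 187 180  87  83 148 167 184 186 187]
 [154 185 186 185 186 186 186 183 187 143  86  88 193 187 189]
 [178 184 186 184 185 186 186 188 186 188 186  88  88 110 163]
 [150 185 186 185 187 231 253 253 250 253 187 185 167  82 168]
 [147 187 185 185 219 253 253 253 253 253 251 189 188 184 149]
 [185 188 187 187 253 253 253 253 253 253 253 251 184 167  81]
 [186 187 185 186 253 253 253 253 253 253 253 254 186 185  81]
 [168 186 187 187 229 248 253 253 253 253 253 251 183 187 186]
 [115 188 186 188 152 247 253 253 254 253 254 159 187 186 186]
 [ 76 187 188 189 150 156 195 229 247 174 159 163 188 185 189]
 [111 147 187 187 150 157 169 172 173 164 177 158 190 190 190]
 [125  77 187 186 187 161 161 165 185 163 157 187 190 189 188]
 [133 106 107 187 188 185 170 162 165 175 188 189 188 186 190]
 [132 117  78 150 183 188 190 187 189 189 189 187 188 190 190]]
pick 81.5 [ -32.   34.  103.   -0.   43. -114.]
pick -98.5 [-32.  34. 103.  -0.  43.  66.]
mag -2 [ 17.  30. 103.  -0.  47.  19.]
mag 178 [  17.   30.  103.   -0.   47. -161.]
mag 88 [ 17.  30. 103.  -0.  47. -71.]
mag -92 [ 17.  30. 103.  -0.  47. 109.]
```

```bash
cat >> h.py <<'E'
def pick(xy,under,yaw=-98.5):
    r.gripper_to(.075); r.move_to([*xy,under+.07],down(yaw)); r.move_straight([*xy,under+.004],v=.12)
    r.gripper_to(.03,30); print("grip",r.state()["width"],r.state()["grasp_force"],F())
    r.move_straight([*xy,.15],v=.2)
def place(off=(0,0)):
    c=MAG+off
    r.move_to([*c,.13],down(MYAW)); f0=F(); r.move_straight([*c,.092],v=.15)
    z=.092
    while z>.0845:
        z-=.0015; r.move_straight([*c,z],v=.05); d=F()-f0
        if d[2]>2: break
    print("place z",z,"dF",d,"w",r.state()["width"],r.state()["t"])
E
python3 - <<'E'
from h import *
np.set_printoptions(precision=4,suppress=True)
pick((.5155,-.3265),.036); place()
g=r.grab_frame("scene"); cv2.imwrite("pics/place1.png",cv2.resize(g["pixels"][120:240,230:350],(500,500),interpolation=2))
E
```

```text
grip 0.05128470781323343 30.69666624069214 [-1.1022  1.3563  7.7573]
place z 0.086 dF [2.0713 2.7773 4.0978] w 0.051686533835691696 19.775
```

View pics/place1.png

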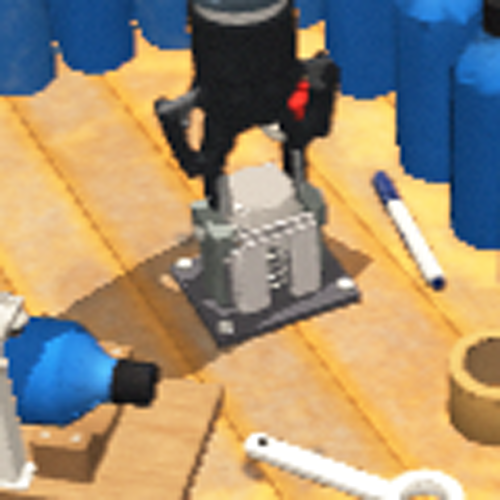

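The lid is between the fingers over the mouth (crop 262,190) and is touching with a small lateral load (+x, +y). I'll ease it that way, lower it, and release.

```bash
python3 - <<'E'
from h import *
np.set_printoptions(precision=4,suppress=True)
p=r.state()["eef_pos"]; print(p,F())
for o,z in(((.0015,.002),.086),((.0015,.002),.0845),((.0015,.002),.0835)):
    r.move_straight([*(MAG+o),z],v=.05); print(o,z,F(),r.state()["moment"])
    if F()[2]>12: break
r.gripper_to(.07); print("rel",F(),r.state()["width"])
c=MAG+[.0015,.002]
r.move_straight([*c,.135],v=.2); r.move_to([c[0]-.2,c[1]-.1,.25],down(MYAW))
f=r.grab_frame("top"); g=r.grab_frame("scene"); print(r.state()["t"])
for cn,fr in(("top",f),("scene",g)):
    for d in r.outline_of(cn,"lid_top_c")[:3]:
        m=d["mask"]; print(cn,d["p"],m.sum(),np.array(d["location"])*[400,640], np.round(fit(fr,m,MAG,.088,.100),4))
cv2.imwrite("pics/rel1.png",np.hstack([cv2.resize(f["pixels"][170:230,225:285],(400,400),interpolation=2),cv2.resize(g["pixels"][145:205,262:322],(400,400),interpolation=2)]))
E
```

```text
[0.5795 0.1792 0.0862] [1.3331 1.1602 1.129 ]
(0.0015, 0.002) 0.086 [ 0.1748  0.2205 -0.6694] [ 0.0677 -0.0766  0.0015]
(0.0015, 0.002) 0.0845 [0.9494 0.0149 0.8672] [ 0.0349 -0.1449 -0.0267]
(0.0015, 0.002) 0.0835 [ 1.1447 -0.0623  1.481 ] [ 0.1026 -0.1111 -0.0266]
rel [-0.0671  0.0032  0.2504] 0.06969997658369773
22.4
top 0.58 318 [196.32  251.712] [0.8618 0.579  0.179 ]
top 0.25 379 [157.6   192.576] [0.    0.591 0.191]
top 0.15 3264 [166.68  442.304] [0.    0.591 0.191]
scene 0.65 4736 [318.6   380.096] [0.    0.591 0.191]
scene 0.49 204 [166.68  294.976] [0.8718 0.577  0.171 ]
```

View pics/rel1.png

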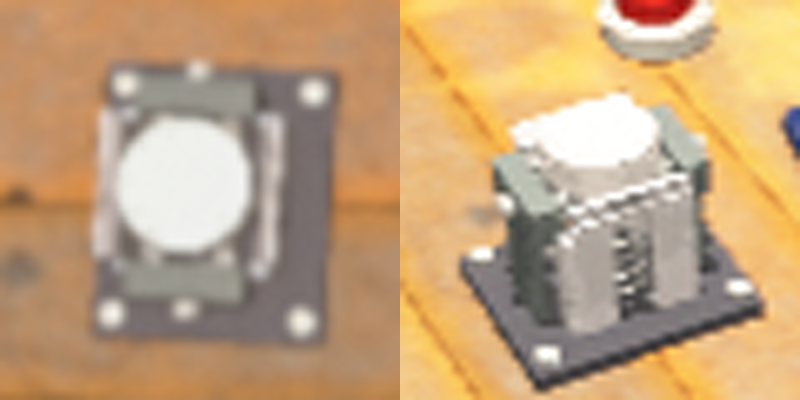

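The lid is seated level in the mouth: centred at top crop (183,185), and standing out in the scene crop (590,135). Now I'll press it.

```bash
cat >> h.py <<'E'
def press(zend=.0655):
    c=MAG+[.0008,.001]; r.gripper_to(0); r.move_to([*c,.125],down(MYAW-90)); f0=F()
    r.move_straight([*c,.103],v=.15)
    for z in(.099,.094,.089,.084,.079,.074,.070,.0675,zend):
        r.move_straight([*c,z],v=.05); s=r.state(); d=F()-f0; print(z,np.round(s["eef_pos"]-[*c,0],4),np.round(d,1))
        if np.linalg.norm(d)>30: print("ABORT"); return
    r.dwell(.2); print("dwell",np.round(F()-f0,1),r.state()["eef_pos"][2]); r.move_straight([*c,.14],v=.2)
E
python3 - <<'E'
from h import *
press()
r.move_to([.40,.08,.25],down(MYAW-90)); f=r.grab_frame("top"); g=r.grab_frame("scene"); print(r.state()["t"])
cv2.imwrite("pics/press1.png",np.hstack([cv2.resize(f["pixels"][170:230,225:285],(400,400),interpolation=2),cv2.resize(g["pixels"][145:205,262:322],(400,400),interpolation=2)]))
E
```

```text
0.099 [0.0001 0.     0.0993] [-0.8 -0.6 -0.3]
0.094 [-0.0001 -0.      0.0938] [ 0.8 -1.3 -0.5]
0.089 [ 0.0003 -0.      0.0891] [ 0.6 -1.1  1.2]
0.084 [-0.0002  0.      0.0837] [ 0.1 -0.6  0.2]
0.079 [-0.0001 -0.      0.0788] [ 0.6 -1.3  0.9]
0.074 [0.    0.    0.074] [-0.1 -1.2  1.9]
0.07 [0.0001 0.     0.0702] [ 1.1 -1.1  0.3]
0.0675 [0.0001 0.     0.0676] [ 0.2 -0.7  3.8]
0.0655 [0.0002 0.     0.0656] [ 1.  -0.4  3.7]
dwell [ 1.1 -0.3  4. ] 0.06564787168059225
28.9417
```

View pics/press1.png

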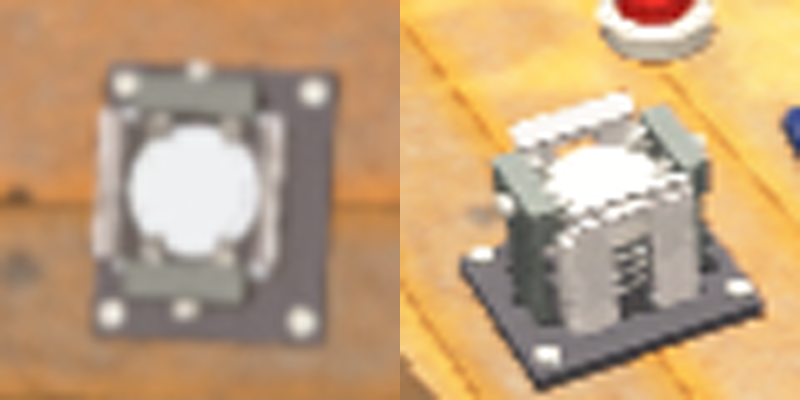

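The lid has dropped below the plate tops and the nose pairs show at its rim (top crop 160,125 / 230,128 / 150,250 / 225,255). The press force was low, so I'll check its height by triangulation before relying on it.

```bash
cat >> h.py <<'E'
def lidz():
    f=r.grab_frame("top"); g=r.grab_frame("scene"); 
    def wm(fr,x0,x1,y0,y1,th):
        b=fr["pixels"].min(2); m=np.zeros(b.shape,np.uint8); m[y0:y1,x0:x1]=b[y0:y1,x0:x1]>th
        m=cv2.morphologyEx(m,cv2.MORPH_OPEN,np.ones((4,4),np.uint8)); n,l,s,c=cv2.connectedComponentsWithStats(m); i=1+np.argmax(s[1:,4]); return l==i
    for z in(.069,.0785,.089,.100):
        out=[]
        for fr,bx,th in((f,(238,270,182,213),195),(g,(275,312,155,182),205)):
            m=wm(fr,*bx,th); yy,xx=np.nonzero(m); q=at_z(fr,[(yy.mean()+.5)/400,(xx.mean()+.5)/640],z); out+=[len(xx),np.round(q[:2],4)]
        print(z,out)
    return f,g
E
python3 - <<'E'
from h import *
lidz(); print(F())
for c in("top","scene"):
    f=r.grab_frame(c)
    for n in("lid_top_c","lid_low_c"):
        for d in r.outline_of(c,n)[:4]:
            yy,xx=np.nonzero(d["mask"]); print(c,n,round(d["p"],2),len(xx),np.round([xx.mean(),yy.mean()],1),[np.round(at_z(f,[(yy.mean()+.5)/400,(xx.mean()+.5)/640],z)[:2],4) for z in(.07,.089)])
E
```

```text
0.069 [276, array([0.576 , 0.1751]), 108, array([0.5825, 0.1775])]
0.0785 [276, array([0.5752, 0.1737]), 108, array([0.5778, 0.1665])]
0.089 [276, array([0.5743, 0.1722]), 108, array([0.5726, 0.1544])]
0.1 [276, array([0.5734, 0.1707]), 108, array([0.5671, 0.1417])]
[-0.10829754  1.29427325 -0.15512377]
top lid_top_c 0.64 284 [253.6 198. ] [array([0.5788, 0.1783]), array([0.5771, 0.1756])]
top lid_top_c 0.46 1215 [256.8 200.3] [array([0.5726, 0.1694]), array([0.5711, 0.1668])]
top lid_top_c 0.45 100 [410.6 190.8] [array([ 0.6044, -0.2537]), array([ 0.6023, -0.2492])]
top lid_low_c 0.65 288 [433.9 224.3] [array([ 0.5132, -0.3166]), array([ 0.5127, -0.311 ])]
scene lid_top_c 0.54 128 [292.3 171.9] [array([0.5807, 0.1767]), array([0.5713, 0.1547])]
scene lid_low_c 0.76 430 [362.4 312.1] [array([ 0.4977, -0.3507]), array([ 0.4903, -0.3604])]
```

Both cameras agree only at z ≈ 0.07, where they give (0.580, 0.178), so the first lid is latched. Now for the second lid.

```bash
python3 - <<'E'
from h import *
np.set_printoptions(precision=4,suppress=True)
est=[]
for c in("top","scene"):
    f=r.grab_frame(c); d=r.outline_of(c,"lid_low_c")[0]; b=fit(f,d["mask"],(.515,-.326),.016,.036); print(c,d["p"],np.round(b,4)); est.append(b)
xy=np.mean([e[1:] for e in est if e[0]>.75],axis=0); print(xy)
assert np.linalg.norm(xy-[.5145,-.3265])<.007
pick(xy,.016)
print(r.state()["width"])
place((.0005,.001))
for z in(.0845,.0835):
    r.move_straight([*(MAG+[.0005,.001]),z],v=.05); print(z,F())
E
```

```text
top 0.87 [ 0.7486  0.511  -0.33  ]
scene 0.73 [ 0.     0.527 -0.314]
nan
  return _methods._mean(a, axis=axis, dtype=dtype,
  ret = ret.dtype.type(ret / rcount)
Traceback (most recent call last):
AssertionError
```

```bash
python3 - <<'E'
from h import *
f=r.grab_frame("top"); g=r.grab_frame("scene")
for c,fr in(("top",f),("scene",g)):
    for n in("lid_low_c","lid_top_c"):
        for d in r.outline_of(c,n)[:3]:
            m=d["mask"]; yy,xx=np.nonzero(m); print(c,n,round(d["p"],2),len(xx),xx.min(),xx.max(),yy.min(),yy.max(),np.round(fit(fr,m,(.514,-.326),.016,.036),3),np.round(fit(fr,m,(.514,-.326),.036,.056),3))
cv2.imwrite("pics/car2.png",np.hstack([cv2.resize(f["pixels"][150:250,390:490],(400,400),interpolation=2),cv2.resize(g["pixels"][250:350,310:410],(400,400),interpolation=2)]))
E
```

```text
top lid_low_c 0.6 345 424 445 215 234 [ 0.945  0.514 -0.33 ] [ 0.92   0.514 -0.325]
top lid_top_c 0.61 317 244 263 188 207 [ 0.     0.526 -0.314] [ 0.     0.526 -0.314]
scene lid_low_c 0.97 466 351 374 301 324 [ 0.886  0.515 -0.328] [ 0.861  0.509 -0.337]
scene lid_low_c 0.61 1147 271 315 159 202 [ 0.     0.526 -0.314] [ 0.     0.526 -0.314]
```

View pics/car2.png

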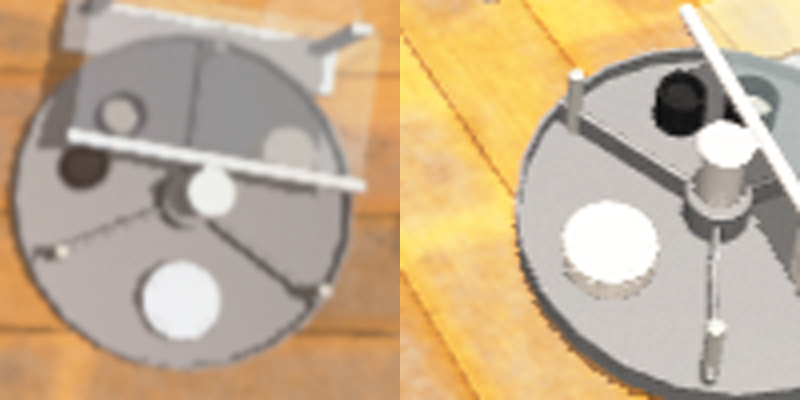

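The second lid lies flat and alone in the front compartment (top crop 182,300; scene crop 610,243). This time both masks agree: (0.514, -0.330) and (0.515, -0.328). I'll pick it at (0.514, -0.329).

```bash
python3 - <<'E'
from h import *
np.set_printoptions(precision=4,suppress=True)
pick((.514,-.329),.016)
print(r.state()["width"])
c=MAG+[.0005,.001]
place((.0005,.001))
d=F(); print(d)
for z in(.0845,.0835):
    if r.state()["eef_pos"][2]>z: r.move_straight([*c,z],v=.05); print(z,F())
    if F()[2]>12: break
E
```

```text
grip 0.05153657246174949 30.626572966575623 [0.1823 0.5887 6.8659]
0.05157637826212444
place z 0.08449999999999999 dF [ 2.9958 -0.1497  1.8939] w 0.05164902152401091 37.55
[2.4835 0.546  0.988 ]
0.0845 [2.1636 0.8867 0.9409]
0.0835 [2.0408 1.0098 2.4751]
```

```bash
python3 - <<'E'
from h import *
c=MAG+[.0015,.0015]
r.move_straight([*c,.0835],v=.05); print(F())
r.gripper_to(.07); print("rel",F())
r.move_straight([*c,.135],v=.2); r.move_to([c[0]-.2,c[1]-.1,.25],down(MYAW))
f,g=lidz(); print(r.state()["t"])
for cn,fr in(("top",f),("scene",g)):
    for d in r.outline_of(cn,"lid_top_c")[:3]:
        m=d["mask"]; print(cn,round(d["p"],2),m.sum(),np.round(fit(fr,m,MAG,.088,.100),4))
cv2.imwrite("pics/rel2.png",np.hstack([cv2.resize(f["pixels"][170:230,225:285],(400,400),interpolation=2),cv2.resize(g["pixels"][145:205,262:322],(400,400),interpolation=2)]))
E
```

```text
[0.97069676 0.82279191 1.02675281]
rel [-0.62030667  0.08035006  0.32335006]
0.069 [301, array([0.5786, 0.18  ]), 158, array([0.5926, 0.209 ])]
0.0785 [301, array([0.5777, 0.1786]), 158, array([0.5878, 0.1977])]
0.089 [301, array([0.5768, 0.1771]), 158, array([0.5824, 0.1851])]
0.1 [301, array([0.5759, 0.1754]), 158, array([0.5769, 0.172 ])]
40.125
scene 0.73 1067 [0.0583 0.567  0.168 ]
```

View pics/rel2.png

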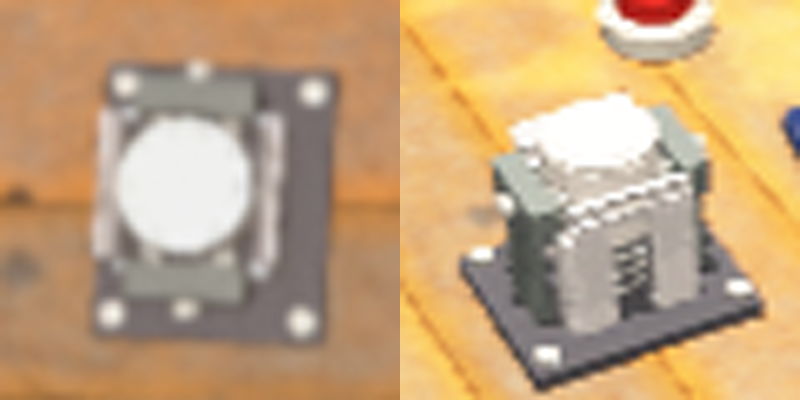

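The second lid sits in the mouth exactly as the first did (top crop 183,185; scene crop 592,135). I'll press it now.

```bash
python3 - <<'E'
from h import *
press(.0652)
r.move_to([.40,.08,.25],down(MYAW-90)); r.dwell(.5); f,g=lidz(); print(r.state()["t"],F())
a=f["pixels"][170:230,225:285]; b=g["pixels"][145:205,262:322]
p=cv2.imread("pics/press1.png"); q=np.hstack([cv2.resize(x,(400,400),interpolation=2) for x in(a,b)])
print("diff to first latched picture",np.abs(p.astype(int)-q).mean((0,2)).reshape(2,400).mean(1))
w=np.zeros((600,800,3),np.uint8); w[:400]=q; w[400:,:320]=cv2.resize(f["pixels"],(320,200)); w[400:,320:640]=cv2.resize(g["pixels"],(320,200)); cv2.imwrite("pics/press2.png",w)
E
```

```text
0.099 [0.0001 0.     0.0994] [ 0.9  0.2 -0.6]
0.094 [-0.0001 -0.      0.0939] [-0.7 -0.8  0.2]
0.089 [0.0011 0.0002 0.0897] [ 0.8 -0.6  4.6]
0.084 [0.0006 0.0001 0.0842] [ 1.8 -0.2  2.4]
0.079 [0.0003 0.0001 0.0791] [0.8 0.3 3.2]
0.074 [0.0002 0.     0.0741] [ 0.7 -1.3  3.5]
0.07 [0.0001 0.0001 0.0702] [ 1.9 -0.7  2.4]
0.0675 [0.0002 0.0001 0.0678] [0.2 0.2 5.9]
0.0652 [0.0001 0.0001 0.0655] [ 0.2 -0.7  6.1]
dwell [-0.6 -0.1  5.7] 0.0656137118427024
0.069 [276, array([0.5757, 0.1753]), 109, array([0.5827, 0.1776])]
0.0785 [276, array([0.5749, 0.1739]), 109, array([0.578 , 0.1666])]
0.089 [276, array([0.574 , 0.1724]), 109, array([0.5728, 0.1545])]
0.1 [276, array([0.5731, 0.1708]), 109, array([0.5673, 0.1418])]
47.1667 [ 0.1933837  -0.15581623 -0.50266453]
diff to first latched picture [0.8539375  2.74887708]
```

View pics/press2.png

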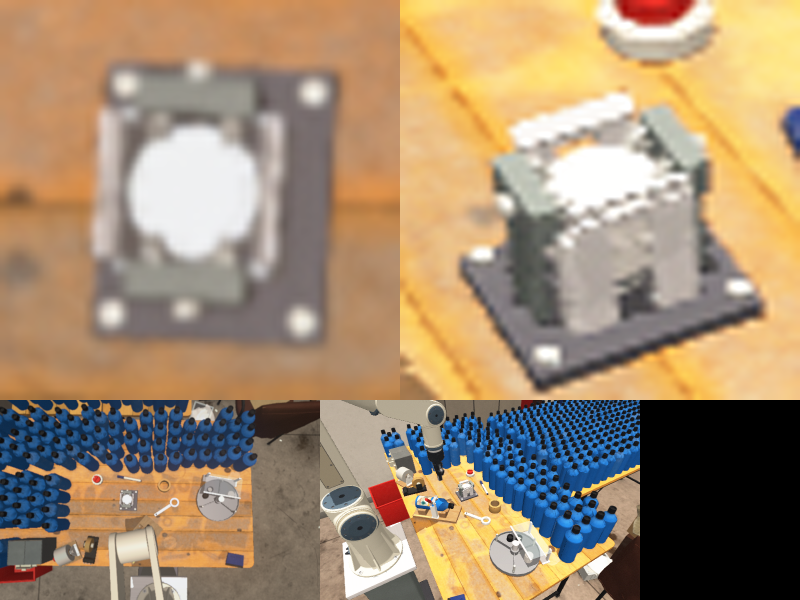

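The second lid is held at the latched height: it matches the first latched picture, and a second lid now fills the side slot (scene crop 632,240). The bystanders are undisturbed and the arm is clear, so I'll hand it in.

```bash
python3 -c "
from bench import r
print(r.job_done())"
```

```text
the job is handed in; nothing more can be done
None
```

I turned the carousel to the large lids and pressed both into the magazine one after the other; the camera check showed them latched, and I handed the job in at about 47 s with the arm clear, but no verdict came back.

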